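# Close up the fuse row and hold a fuse up for reading

## Robot

A 6-joint arm with a two-finger parallel gripper is mounted at the origin on the work surface. World frame = base frame: x ahead of the robot, y to its left, z up, the work surface at z = 0. Lengths are in m, angles in rad, forces in N, time in s.
With the tool pointing down it reaches from about 0.3 to 0.875 m from the base axis. Payload 6.4 kg.
Tool frame: the origin (TCP) lies midway between the tips of the shut fingers; the grasp point (between the pads) lies 19 mm behind it; z points along the fingers, y is the direction in which the jaws open and shut (so a half turn about z gives the same grasp; the last joint's range is limited). The gripper opens to 88 mm and grips with 3 to 60 N. Pads are 18 mm wide; open, the fingers measure 123 mm over their backs; the gripper's body (75 mm by 187 mm) begins 45 mm behind the grasp point.
Start: joints at [1.045, 0.181, 1.607, -0, 1.354, -0.206], TCP at [0.181, 0.546, 0.239] pointing down, gripper open.
Joint ranges: [-2.99, 2.99], [-0.89, 2.07], [0.3, 2.58], [-1.14, 4.28], [0, 2.63], [-3.12, 3.12]. Speed limits (rad/s): [2.57, 2.57, 3.01, 3.14, 3.14, 3.14].

## Interface

Orientations are given as a unit quaternion [w, x, y, z].
In Python, from workcell import state, camera, job_done, spot_in, silhouettes, pinpoint gives the robot as it stands.
- The arm moves only by the tool servo_tool, never from a script. Its arguments are lists of equal length, an entry for each row: "gripper": the finger opening in cm, from 0 to 8.81; "translation": the shift along the world's x, y, z in cm, a list of three; "turn": the turn about the world's z in rad. A call has 1 to 8 rows; each row is the pose to reach, as a shift and turn from the pose measured when the call began; what a row does not reach only later rows make up. A row lasts 1/12 s, in which the tool goes at most 41.7 mm and 7.16 degrees, less where a joint would pass 70% of its speed; a pose out of reach is approached as far as the arm can. A call with a gripper value outside its range is refused whole. The fingers move at their own pace and stop on an object; "grip_force" is the grip in N (left out, the last holds). Time passes only in rows, so rows that repeat a pose let the fingers close. It gives the time, the measured TCP pose, the force and the opening at its end, in the units of the state.
- state(): the state, without advancing time (a new reading comes with each control period).
- camera(name): name is "side" or "top" or "wrist"; returns a dict with "frame" (480x640x3 uint8, red, green, blue), "depth" (480x640 float32, m along the optical axis (not along the pixel's ray), 0 where there is no reading), "fx", "fy", "cx", "cy" (pixels), "origin" and "attitude" of the camera in the world. Camera axes: x right, y down, z forward; pixel columns grow to the right and rows downward; lengths in m; the calibration is good to about 2 mm. A picture is of the moment at which its call begins.
- job_done(): hands the job in, once; it reports no verdict.
Trained networks look in a picture, given as the dict that the camera call returned (one of the last four; its "shot" number tells which), for a name from the list of things; names that differ only in an ending like _2 or _b are one class to them, and where a whole thing is asked for, a point or a joint stands for the part that bears it (a point fixed in the world has none). Each returns a list of dicts, best first, with "conf" (0 to 1); they miss things now and then, are a little off and sometimes report something else, mostly with a low value. They report only what shows in the picture. A call takes as long as a camera call. They do not tell look-alikes from the thing itself.
- spot_in(label, picture): "uv" ([column, row] in pixels, amid what is visible of it).
- silhouettes(label, picture): "mask" (480x640 bool, what is visible of it) and "uv" ([column, row] in pixels, amid what is visible of it).
- pinpoint(label, picture): "uv" ([column, row] in pixels: a listed point, or the origin of a listed thing).
The state is a dict: "time_s": time; "joint_positions": joint angles; "dq": joint speeds; "joint_efforts": joint torques, N m; "position": TCP position; "eef_rot": TCP orientation; "contact_force": force on the tool from outside, world axes, zero at the start; "moment": the same for the moment, N m; "grip_width": finger opening in m.
Only numpy, scipy, OpenCV 4.12 (cv2) and the standard library are available. Lean on these libraries where they do the work, as an engineer would, in place of code of your own. Each camera call takes 0.05 s, during which the arm holds its last target.

## Task

On the bench stands a short aluminium rail with a row of fuse bases; the end base is loose and has slid away from its fixed neighbour. Push the loose base along the rail until it sits flush against its neighbour, then draw its long cartridge fuse out of the sloping socket, turn the fuse level and hold it still at least 20 cm above the bench so that its rating can be read. Finish while still holding it up; the base stays flush on the rail, and the neighbour's fuse and the other things on the bench are left alone.

Things in the scene. Friction and masses are not known exactly. Their poses are not given: they have to be found in the camera images.
- rail: Fixed aluminium channel 123 mm wide, origin at the bench top, mid-width. It runs along its y from -160 mm (open end) to +200 mm: floor 6 mm thick, lips 16 mm high, 10 mm wide. Fixed on it: the neighbour base at y = 84 to 160 mm, an end block 56 mm high at 161 to 191 mm. The loose base and the gap lie on the neighbour's -y side. Sockets lean to -x, towards the robot.
- row_face (a point): Centre of the neighbour base's side face that looks to the rail's -y, 26 mm above the bench; axes as the rail's. The face is 100 mm (x) by 40 mm high. The loose base is flush when its inner face meets it.
- base_face (a point): On the loose base: centre of its inner side face (looks to +y, to the neighbour; 100 mm by 40 mm high), 26 mm above the bench. It starts 40 to 90 mm short of row_face. The base is grey plastic, 100 mm deep, 108 mm wide: the inner 76 mm are 40 mm high with the socket in the middle, the outer 32 mm a terminal shoulder 55 mm high. Axes as the rail's.
- base_outer (a point): On the loose base: mid-depth of its outer side face (looks to -y), 41 mm above the bench, 108 mm from base_face. The face is 100 mm by 55 mm high, lower edge 6 mm above the bench; push here to +y. The base (0.5 to 0.75 kg) is not fastened: it slides between the lips (1.5 mm play each side) against friction only, under 12 N, and stays where it is left.
- base_mouth (a point): On the loose base: centre of its socket's mouth, about 88 mm above the bench, midway over the inner 76 mm. Black plastic, 45 mm wide outside, a square bore 29 mm wide and 38 mm deep. The bore leans 45 degrees from vertical to the base's -x: the fuse comes out along (-0.707, 0, 0.707) in the base's (and this point's) axes.
- fuse_center (a point): Middle of the cartridge fuse to be drawn: a plain cylinder 27 mm in diameter and 140 mm long, white ceramic with a brass cap at each end, 0.12 to 0.2 kg, its centre of mass here. The z axis runs along the fuse, pointing out of the socket. It sits loosely (1 mm play each side) 38 mm deep in the loose base's socket, so this point lies 32 mm outside the mouth.
- neighbour_fuse (a point): Middle of an identical fuse in the fixed neighbour's identical socket (socket centre at y = 122 mm of the rail); not to be disturbed. z along the fuse. With the base flush it lies 76 mm from the fuse to be drawn.
- short_fuse (a point): Bystander: centre of a short thick fuse, 36 mm in diameter and 70 mm high, standing upright on the bench on the far side of the rail.
- small_carton (a point): Bystander: centre of a cardboard carton 75 x 60 x 60 mm, on the left or right part of the bench.
- relay (a point): Bystander: centre of a black and grey switching relay 70 x 50 x 65 mm high, on the left part of the bench.
- tape_roll (a point): Bystander: centre of a black tape roll 100 mm across and 25 mm high lying flat.
- driver_grip (a point): Bystander: grip of a black-handled screwdriver lying on the far side of the rail, along y.
Not all that is in view belongs to the job. Of the things that look like the part that bears base_face, the largest one is meant. What is shaped like the part that bears fuse_center but red is not meant.

How it is judged:
By the outcome, as a careful person would: the job done as asked, in the order asked, and still so for the second after the job is handed in, while the arm keeps its last pose, push and grip.
It also fails if it takes over 45 s, if anything falls off the work surface, if the arm or the gripper's body presses on something with over 40 N, if the wrist force passes 120 N, or if a joint passes its speed limit or range.

## Working session

There is one attempt and no reset: what is moved stays moved. The work goes in short steps, Python scripts to look and compute and a tool call to move; the robot and the scene stay as the last step left them, time stands still between calls to the robot, and variables do not carry over. Pictures are saved under pics/ and viewed, and the job is handed in when it is done.

Besides the shell and the picture viewer there is one more tool, called after ">>>" in YAML: its name, and indented under it one key for each argument. servo_tool: Moves the arm, as the interface text tells. Its arguments: {"type":"object","properties":{"gripper":{"type":"array","items":{"type":"number"}},"translation":{"type":"array","items":{"type":"array","items":{"type":"number"}}},"turn":{"type":"array","items":{"type":"number"}},"grip_force":{"type":"number"}},"required":["gripper","translation","turn"]}

```bash
ls; mkdir -p pics; python3 - <<'E'
from workcell import state,camera
import cv2
s=state();print(s)
for n in("side","top","wrist"):
    p=camera(n);cv2.imwrite(f"pics/a_{n}.png",p["frame"][:,:,::-1]);print(n,p["fx"],p["fy"],p["cx"],p["cy"],p["origin"],p["attitude"],p["shot"])
E
```

```text
pics
{'time_s': 0.0, 'joint_positions': array([ 1.04467715e+00,  1.81507105e-01,  1.60798953e+00,  1.41118668e-05,
        1.35380142e+00, -2.06319680e-01]), 'dq': array([-0.00059211, -0.00012452,  0.00093966, -0.00025512, -0.00204913,
       -0.00032302]), 'joint_efforts': array([-6.05011828e-04, -4.33886433e+01, -3.41839850e+01,  7.00273016e-02,
        3.89878743e-02, -1.22301449e-04]), 'position': array([0.18048555, 0.54538371, 0.23783815]), 'eef_rot': array([-3.11774586e-04,  1.59220682e-01,  9.87242649e-01, -7.93689987e-04]), 'contact_force': array([ 0.21856568, -0.3384518 ,  0.16366441]), 'moment': array([0.00485488, 0.02705773, 0.04592587]), 'grip_width': 0.0881272541422965}
side 582.0855453609639 582.0855453609639 320.96592197132424 242.83913917617872 [-0.27717737 -1.04988785  0.8346999 ] [-0.47377977  0.8204657  -0.27220412  0.1681478 ] 1
top 525.3222806173331 525.3222806173331 321.910824301242 240.6103992579838 [ 0.36712126 -0.01407881  1.24265877] [ 0.05351953 -0.69757511  0.7128828  -0.04819488] 2
wrist 357.68782237794994 357.68782237794994 317.7078057223053 240.87006443564277 [0.10867432 0.5701238  0.3841294 ] [0.12170209 0.80162116 0.57883268 0.08686106] 3
```

View pics/a_side.png

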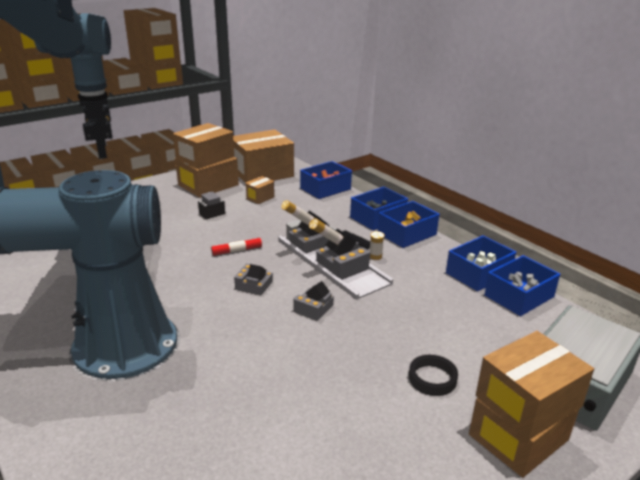

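View pics/a_top.png

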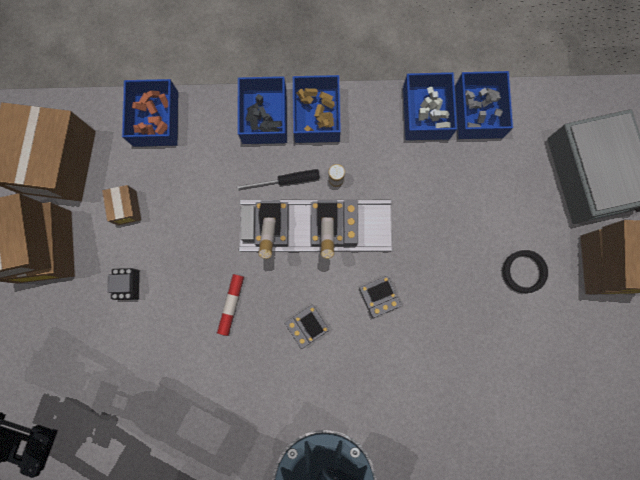

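View pics/a_wrist.png

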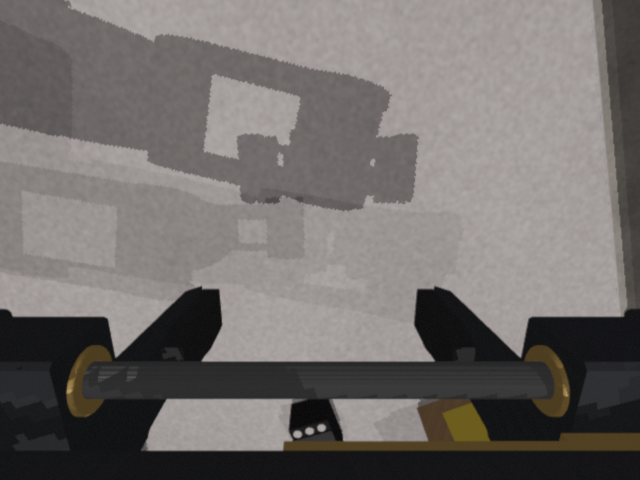

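```bash
cat > h.py <<'E'
import numpy as np,cv2
from scipy.spatial.transform import Rotation as R
from workcell import *
def Rot(q): return R.from_quat([q[1],q[2],q[3],q[0]])
def cloud(p):
    v,u=np.mgrid[:480,:640];d=p["depth"]
    c=np.stack([(u-p["cx"])/p["fx"]*d,(v-p["cy"])/p["fy"]*d,d],-1)
    w=Rot(p["attitude"]).apply(c.reshape(-1,3)).reshape(480,640,3)+np.array(p["origin"])
    w[d<=0]=np.nan
    return w
def proj(p,X):
    c=Rot(p["attitude"]).inv().apply(np.atleast_2d(X)-np.array(p["origin"]))
    return np.stack([c[:,0]/c[:,2]*p["fx"]+p["cx"],c[:,1]/c[:,2]*p["fy"]+p["cy"]],-1)
def save(p,name,crop=None,k=1):
    im=p["frame"][:,:,::-1]
    if crop: im=im[crop[1]:crop[3],crop[0]:crop[2]]
    cv2.imwrite("pics/"+name+".png",cv2.resize(im,None,fx=k,fy=k,interpolation=cv2.INTER_CUBIC))
E
python3 - <<'E'
from h import *
np.set_printoptions(precision=4,suppress=True)
p=camera("top");w=cloud(p)
save(p,"crop_top",(220,160,420,350),4)
for l in["rail","row_face","base_face","base_outer","base_mouth","fuse_center","neighbour_fuse"]:
    for r in pinpoint(l,p)[:4]:
        u,v=np.round(r["uv"]).astype(int);print(l,r["conf"],r["uv"],w[v,u])
for l in["fuse_center","base_face","rail"]:
    for r in silhouettes(l,p)[:4]:
        m=r["mask"];q=w[m];print("sil",l,r["conf"],r["uv"],m.sum(),np.nanmin(q,0),np.nanmax(q,0),np.nanmedian(q,0))
print("bench z",np.nanmedian(w[300:330,180:210,2]))
# rail lip etc.
z=w[...,2]
m=np.zeros_like(z,bool);m[190:262,230:400]=1
lip=m&(z>0.011)&(z<0.021)
q=w[lip];print("lip",len(q),np.nanpercentile(q,[1,50,99],axis=0))
hist=np.histogram(z[m],bins=np.arange(0,.18,.005));print(list(zip(hist[1].round(3),hist[0])))
E
```

```text
rail 0.77 [321.0, 224.1] [ 0.57   -0.006   0.0998]
row_face 0.79 [290.9, 225.5] [0.5831 0.0664 0.0077]
base_face 0.95 [370.2, 280.2] [ 0.4508 -0.1182 -0.0002]
base_face 0.89 [318.0, 317.2] [0.3669 0.0059 0.0278]
base_face 0.88 [309.8, 224.9] [0.5844 0.0209 0.0086]
base_outer 0.96 [382.1, 311.6] [ 0.3751 -0.1394  0.0414]
base_outer 0.95 [293.5, 335.5] [0.3257 0.0606 0.0411]
base_mouth 0.97 [327.5, 224.7] [ 0.5649 -0.0213  0.1143]
base_mouth 0.6 [380.0, 290.7] [ 0.4229 -0.1375  0.033 ]
base_mouth 0.58 [309.7, 320.2] [0.3606 0.0237 0.0472]
fuse_center 0.81 [233.4, 304.8] [0.3985 0.202  0.021 ]
fuse_center 0.58 [290.6, 177.9] [0.6965 0.0638 0.0241]
fuse_center 0.56 [323.5, 230.8] [ 0.5498 -0.0123  0.1268]
neighbour_fuse 0.62 [266.0, 232.8] [0.5475 0.1121 0.1313]
sil fuse_center 0.88 [323.6, 236.9] 517 [ 0.4908 -0.0331  0.006 ] [ 0.5888 -0.0018  0.1675] [ 0.536  -0.0177  0.1355]
sil fuse_center 0.68 [231.6, 304.9] 743 [ 0.3328  0.1817 -0.0043] [0.4722 0.2411 0.035 ] [0.3985 0.21   0.0251]
sil base_face 0.95 [338.1, 219.7] 1782 [ 0.5313 -0.0896  0.0137] [0.6402 0.0186 0.1244] [ 0.5855 -0.0
[... 1102 characters left out ...]
2)), (np.float64(0.075), np.int64(117)), (np.float64(0.08), np.int64(105)), (np.float64(0.085), np.int64(133)), (np.float64(0.09), np.int64(134)), (np.float64(0.095), np.int64(180)), (np.float64(0.1), np.int64(172)), (np.float64(0.105), np.int64(66)), (np.float64(0.11), np.int64(64)), (np.float64(0.115), np.int64(48)), (np.float64(0.12), np.int64(60)), (np.float64(0.125), np.int64(52)), (np.float64(0.13), np.int64(62)), (np.float64(0.135), np.int64(53)), (np.float64(0.14), np.int64(61)), (np.float64(0.145), np.int64(96)), (np.float64(0.15), np.int64(132)), (np.float64(0.155), np.int64(113)), (np.float64(0.16), np.int64(66)), (np.float64(0.165), np.int64(16)), (np.float64(0.17), np.int64(0))]
```

View pics/crop_top.png

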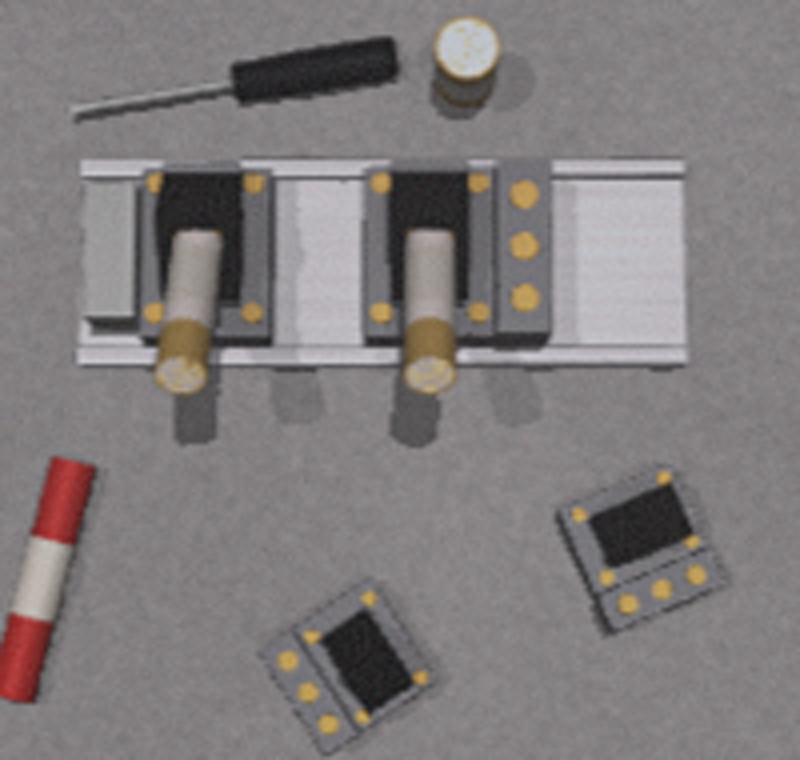

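```bash
python3 - <<'E'
from h import *
np.set_printoptions(precision=4,suppress=True)
p=camera("top");w=cloud(p)
x,y,z=w[...,0],w[...,1],w[...,2]
# lips
for lo,hi in((.51,.54),(.63,.66)):
    m=(x>lo)&(x<hi)&(y>-.165)&(y<.185)&(z>.012)&(z<.020)
    a=np.polyfit(y[m],x[m],1);print("lip",m.sum(),a,np.percentile(x[m],[2,98]),np.median(z[m]))
m=(x>.5)&(x<.67)&(y>-.2)&(y<.22)&(z>.012)&(z<.02);print("y range lips",np.percentile(y[m],[.5,99.5]))
# shoulder top
m=(x>.52)&(x<.64)&(y>-.11)&(y<-.03)&(z>.055)&(z<.067);print("shoulder",m.sum(),np.percentile(y[m],[1,50,99]),np.percentile(x[m],[1,50,99]),np.median(z[m]))
m2=m&(x<.635)
# outer edge per row
ed=[(np.nanmedian(x[v][m[v]]),y[v][m[v]].min()) for v in range(480) if m[v].sum()>5];ed=np.array(ed);print("outer edge",np.polyfit(ed[:,0],ed[:,1],1),ed[:,1].mean(),ed[:,1].std())
ed=[(np.nanmedian(x[v][m[v]]),y[v][m[v]].max()) for v in range(480) if m[v].sum()>5];ed=np.array(ed);print("shoulder inner",ed[:,1].mean())
for nm,lo,hi in(("loose",-.06,.04),("neigh",.06,.16)):
    m=(x>.52)&(x<.64)&(y>lo)&(y<hi)&(z>.04)&(z<.051);print(nm,"top40",m.sum(),np.percentile(y[m],[1,50,99]),np.percentile(x[m],[1,99]),np.median(z[m]))
m=(x>.45)&(x<.67)&(y>.14)&(y<.2)&(z>.05)&(z<.06);print("endblock",m.sum(),np.percentile(y[m],[1,99]),np.percentile(x[m],[1,99]),np.median(z[m]))
for nm,lo,hi in(("fuse",-.05,.02),("neigh",.07,.14)):
    m=(z>.105)&(x>.46)&(x<.62)&(y>lo)&(y<hi)
    q=w[m];
    # top end
    print(nm,m.sum(),np.percentile(q,[1,50,99],axis=0).round(4))
    # centerline by x bins
    for a in np.arange(.49,.6,.015):
        s=q[(q[:,0]>a)&(q[:,0]<a+.015)]
        if len(s)>5: print("  ",a.round(3),len(s),np.percentile(s[:,1],[3,97]),s[:,1].mean(),s[:,2].max())
E
```

```text
lip 449 [0.0213 0.5267] [0.5199 0.5339] 0.016053799736854613
lip 297 [0.0233 0.6399] [0.6322 0.6473] 0.016127714280813832
y range lips [-0.1691  0.1874]
shoulder 613 [-0.0892 -0.0729 -0.0366] [0.532  0.5806 0.6314] 0.06169999653793101
outer edge [-0.0312 -0.0698] -0.0879371798833492 0.0010610285177674228
shoulder inner -0.05411990895744289
loose top40 597 [-0.0571 -0.0349  0.0182] [0.5328 0.6306] 0.04643600694622374
neigh top40 579 [0.0729 0.0894 0.1514] [0.5356 0.6334] 0.046301494695050405
endblock 452 [0.1437 0.1805] [0.5469 0.6263] 0.05599701082608777
fuse 435 [[ 0.4912 -0.0307  0.1057]
 [ 0.5273 -0.0177  0.1437]
 [ 0.5754 -0.0052  0.1647]]
   0.49 95 [-0.0301 -0.0051] -0.01722651044160379 0.1640038313781489
   0.505 86 [-0.0306 -0.0053] -0.01822771979360529 0.16605682412967004
   0.52 75 [-0.029  -0.0055] -0.017444388454475268 0.15458827330378466
   0.535 69 [-0.0294 -0.0057] -0.01732113961895305 0.14007634042133765
   0.55 72 [-0.0299 -0.0058] -0.018035373303660517 0.1267634841388423
   0.565 33 [-0.0281 -0.0082] -0.01862548387190874 0.11294069241921734
neigh 447 [[0.4938 0.0987 0.1061]
 [0.5303 0.1111 0.1437]
 [0.5926 0.1259 0.165 ]]
   0.49 79 [0.1012 0.1257] 0.11307351276018868 0.162707568845748
   0.505 86 [0.0998 0.1247] 0.11167912269548304 0.16729376666628504
   0.52 80 [0.0998 0.1247] 0.11132348986019655 0.15705212768129617
   0.535 78 [0.0991 0.1236] 0.11094814370539108 0.1429390049524557
   0.55 73 [0.0991 0.1242] 0.11035685341787169 0.13059092098055558
   0.565 45 [0.1016 0.1213] 0.11125640929164113 0.11896961177122467
```

Loose-base look-alikes in the top picture are the decoys at (378,293) and (306,327) and the fixed neighbour at (268,225). I choose the largest one, on the rail at (338,220), which has its shoulder on the open end. For the fuse, the red one is at (231,305) and the neighbour's at (268,238), so the fuse I want is at (327,238). The 4x crop confirms both choices.

>>> servo_tool:
  gripper: [0,0,0,0,0,0,0,0]
  translation:
    - [2,-3.4,0]
    - [4,-6.8,0]
    - [6,-10.2,0]
    - [8,-13.6,0]
    - [10,-17,0]
    - [12,-20.4,0]
    - [14,-23.8,0]
    - [16,-27.2,0]
  turn: [-0.06,-0.13,-0.19,-0.26,-0.32,-0.38,-0.45,-0.51]

```text
time_s: 1.42
position: [0.3413, 0.2723, 0.239]
eef_rot: [0.0, 0.404, 0.915, 0.0]
contact_force: [1.1, 0.3, -0.2]
grip_width: 0.0369
```

>>> servo_tool:
  gripper: [0,0,0,0,0,0,0,0]
  translation:
    - [2,-3.4,0]
    - [4,-6.8,0]
    - [6,-10.2,0]
    - [8,-13.6,0]
    - [10,-17,0]
    - [12,-20.4,0]
    - [14,-23.8,0]
    - [16,-27.2,0]
  turn: [-0.06,-0.13,-0.19,-0.26,-0.32,-0.38,-0.45,-0.51]

```text
time_s: 2.08
position: [0.502, -0.0018, 0.2393]
eef_rot: [0.001, 0.624, 0.782, 0.0]
contact_force: [0.4, 0.7, 0.7]
grip_width: 0.0006
```

>>> servo_tool:
  gripper: [0,0,0,0,0,0,0,0]
  translation:
    - [2,-3.3,0]
    - [4,-6.5,0]
    - [6,-9.8,0]
    - [8,-13.2,0]
    - [8,-13.5,0]
    - [8,-13.5,0]
    - [8,-13.5,0]
    - [8,-13.5,0]
  turn: [-0.06,-0.12,-0.18,-0.24,-0.26,-0.26,-0.26,-0.26]

```text
time_s: 2.75
position: [0.5815, -0.1355, 0.2393]
eef_rot: [0.0, 0.719, 0.695, 0.0]
contact_force: [-1.1, 0.3, -0.4]
grip_width: 0.0006
```

```bash
python3 - <<'E'
from h import *
s=state();r=Rot(s["eef_rot"]).as_matrix();print(s["position"],np.degrees(np.arctan2(r[1,1],r[0,1])),r[:,2],s["joint_positions"])
p=camera("top");save(p,"b",(220,130,460,350),3)
E
```

```text
[ 0.58147942 -0.13553444  0.23927677] -1.9567039269449653 [ 1.16694814e-03 -6.07963824e-05 -9.99999317e-01] [-4.27826192e-01  2.28021293e-01  1.54995943e+00  4.38314961e-04
  1.36252495e+00 -3.93765650e-01]
```

View pics/b.png

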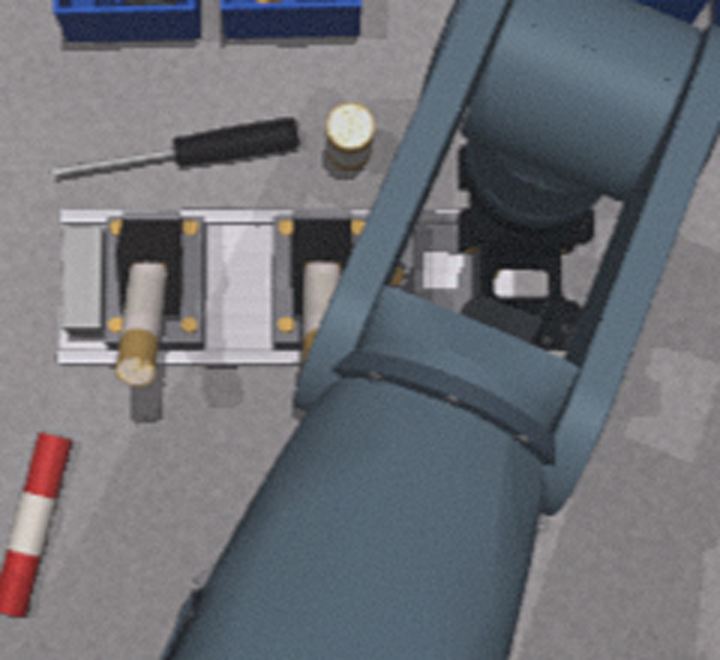

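```bash
python3 - <<'E'
from h import *
p=camera("side");save(p,"c",(230,80,430,320),2.5)
p=camera("wrist");save(p,"cw")
E
```

```text
(no output)
```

View pics/c.png

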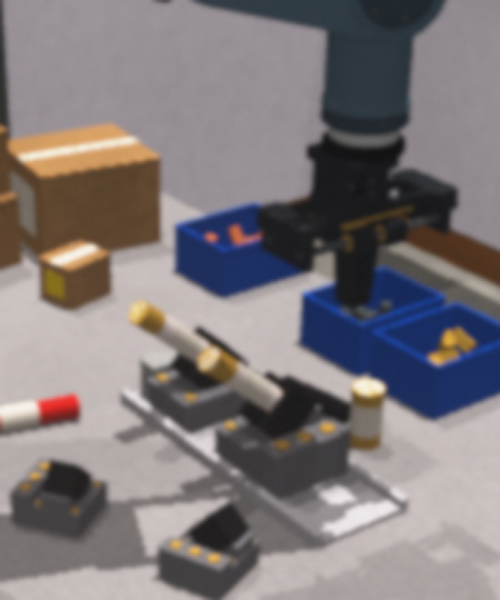

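View pics/cw.png

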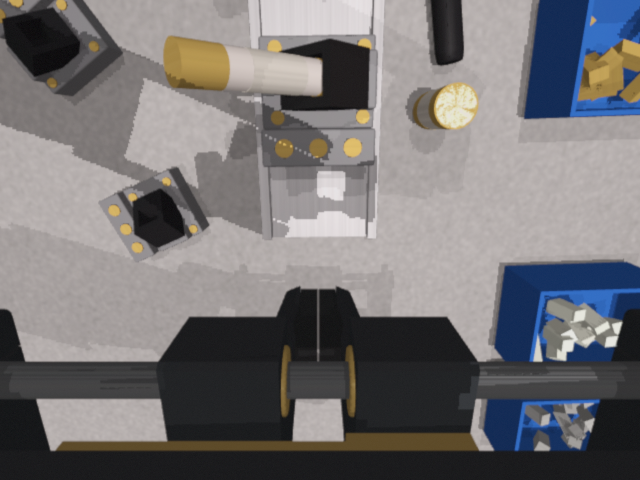

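>>> servo_tool:
  gripper: [0,0,0,0,0,0,0,0]
  translation:
    - [0,0,-4]
    - [0,0,-8]
    - [0,0,-12]
    - [0,0,-16]
    - [0,0,-19]
    - [0,0,-21]
    - [0,0,-21]
    - [0,0,-21]
  turn: [0.01,0.01,0.01,0.01,0.01,0.01,0.01,0.01]

```text
time_s: 3.57
position: [0.5811, -0.1344, 0.0293]
eef_rot: [-0.0, 0.715, 0.699, 0.0]
contact_force: [0.6, 0.5, 0.6]
grip_width: 0.0004
```

>>> servo_tool:
  gripper: [0,0,0,0,0,0,0,0]
  translation:
    - [0,1,0]
    - [0,2,0]
    - [0,2.6,0]
    - [0,3.2,0]
    - [0,3.8,0]
    - [0.1,4.4,0]
    - [0.1,5,0]
    - [0.1,5,0]
  turn: [0,0,0,0,0,0,0,0]

```text
time_s: 4.23
position: [0.583, -0.084, 0.0303]
eef_rot: [0.001, 0.715, 0.699, 0.001]
contact_force: [0.7, -0.4, 0.5]
grip_width: 0.0005
```

```bash
python3 - <<'E'
from h import *
p=camera("wrist");save(p,"d")
E
```

```text
(no output)
```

View pics/d.png

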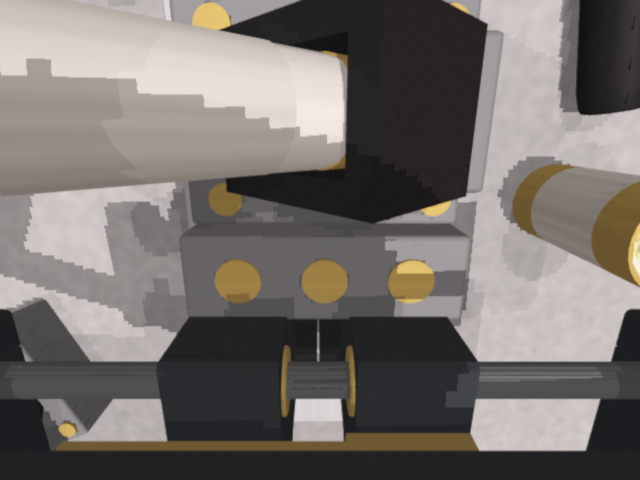

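>>> servo_tool:
  gripper: [0,0,0,0,0,0]
  translation:
    - [0,0.5,0]
    - [0,1,0]
    - [0,1.5,0]
    - [0,2,0]
    - [0,2.5,0]
    - [0,3,0]
  turn: [0,0,0,0,0,0]

```text
time_s: 4.78
position: [0.5826, -0.0535, 0.03]
eef_rot: [0.0, 0.715, 0.699, 0.0]
contact_force: [-0.2, -4.6, 1.5]
grip_width: 0.0009
```

>>> servo_tool:
  gripper: [0,0,0,0]
  translation:
    - [0,0.3,0]
    - [0,0.6,0]
    - [0,0.8,0]
    - [0,0.8,0]
  turn: [0,0,0,0]

```text
time_s: 5.12
position: [0.5828, -0.0458, 0.03]
eef_rot: [0.001, 0.715, 0.699, 0.0]
contact_force: [0.5, -5.9, -0.5]
grip_width: -0.0
```

>>> servo_tool:
  gripper: [0,0,0]
  translation:
    - [0,0.2,0]
    - [0,0.4,0]
    - [0,0.4,0]
  turn: [0,0,0]

```text
time_s: 5.37
position: [0.5829, -0.0457, 0.0301]
eef_rot: [0.003, 0.714, 0.7, -0.002]
contact_force: [-1.9, -19.8, -1.1]
grip_width: 0.0008
```

```bash
cat > gap.py <<'E'
from h import *
import sys
np.set_printoptions(precision=4,suppress=True)
p=camera("top");w=cloud(p);save(p,sys.argv[1],(220,160,420,310),4)
x,y,z=w[...,0],w[...,1],w[...,2]
m=(x>.535)&(x<.545)&(y>-.1)&(y<.17)&(z>.038)&(z<.066)
yy=np.sort(y[m]);print(yy[:2],yy[-2:],"gaps",[(yy[i],yy[i+1]) for i in np.where(np.diff(yy)>.006)[0]])
for lo,hi in((-.05,.075),(.075,.14)):
    m=(z>.115)&(z<.18)&(x>.46)&(x<.62)&(y>lo)&(y<hi);q=w[m]
    if m.sum()>20:
        a=np.polyfit(q[:,0],q[:,1],1);print("fuse y",m.sum(),np.percentile(q[:,1],[2,98]).mean(),a,np.percentile(q[:,0],1))
E
python3 gap.py e
```

```text
[0.0825 0.0826] [0.1496 0.1499] gaps [(np.float64(0.10839689647817438), np.float64(0.13759963771062853))]
fuse y 84 -0.023858691874352276 [ 2.6623 -1.4722] 0.5341741265230318
fuse y 381 0.11248541520965431 [-0.0287  0.1268] 0.49375297968838705
```

View pics/e.png

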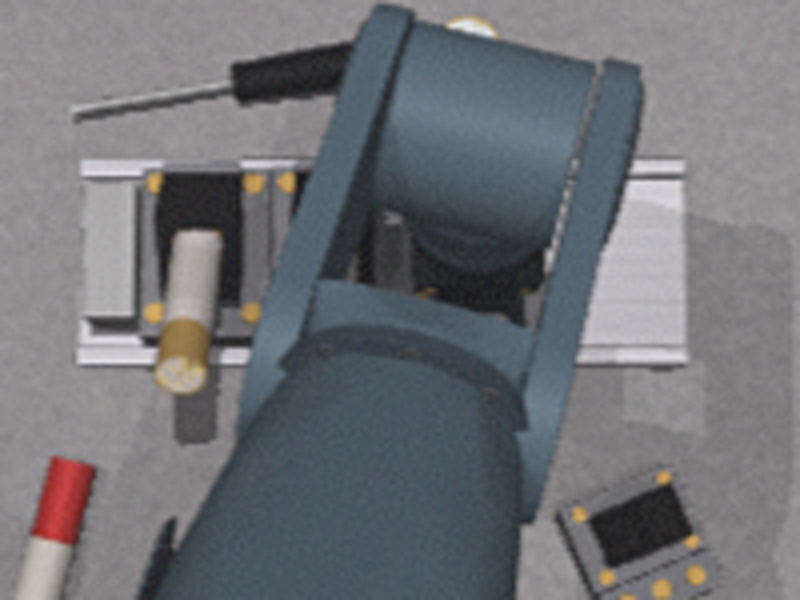

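Pushing force jumped to 20 N and the base stopped where expected, so it should be flush. I back off, rise, and check.

>>> servo_tool:
  gripper: [0,0,0,0,0,0,0,0]
  translation:
    - [0,-1,0]
    - [0,-4,0]
    - [0,-7,0]
    - [0,-8,3]
    - [0,-9,7]
    - [0,-10,11]
    - [0,-10,15]
    - [0,-10,19]
  turn: [0,0,0,0,0,0,0,0]

```text
time_s: 6.08
position: [0.5823, -0.1453, 0.2215]
eef_rot: [0.002, 0.715, 0.699, -0.001]
contact_force: [1.0, 0.8, 0.3]
grip_width: 0.0004
```

>>> servo_tool:
  gripper: [5,5,5,5,5,5,5,5]
  translation:
    - [-2,0,2]
    - [-4,0,4]
    - [-6,0,5]
    - [-8,0,5]
    - [-8,0,5]
    - [-8,0,5]
    - [-8,0,5]
    - [-8,0,5]
  turn: [0.12,0.24,0.36,0.48,0.6,0.72,0.84,0.96]

```text
time_s: 6.75
position: [0.502, -0.1444, 0.2712]
eef_rot: [0.002, 0.308, 0.951, 0.001]
contact_force: [-0.1, 0.1, 0.4]
grip_width: 0.0494
```

>>> servo_tool:
  gripper: [5,5,5,5,5,5,5]
  translation:
    - [0,0,0]
    - [0,0,0]
    - [0,0,0]
    - [0,0,0]
    - [0,0,0]
    - [0,0,0]
    - [0,0,0]
  turn: [0.12,0.24,0.36,0.48,0.6,0.62,0.62]

```text
time_s: 7.33
position: [0.5018, -0.1437, 0.2708]
eef_rot: [0.002, 0.004, 1.0, 0.002]
contact_force: [-0.6, -1.0, -0.4]
grip_width: 0.0502
```

```bash
python3 gap.py f; python3 - <<'E'
from h import *
s=state();r=Rot(s["eef_rot"]).as_matrix();print(s["position"],np.degrees(np.arctan2(r[1,1],r[0,1])),s["joint_positions"],s["grip_width"],s["contact_force"])
p=camera("side");save(p,"f_side",(230,80,430,320),2.5)
p=camera("wrist");save(p,"f_w")
E
```

```text
[-0.0324 -0.0323] [0.1497 0.1501] gaps [(np.float64(0.0254169195566692), np.float64(0.05502316687594662)), (np.float64(0.10848163058291035), np.float64(0.13761079983531502))]
fuse y 379 0.03646604841938122 [-0.02    0.0463] 0.4924587823295853
fuse y 381 0.11240614673407893 [-0.0352  0.1301] 0.49371994462715707
[ 0.50187584 -0.14385791  0.2709172 ] 89.4611646818182 [-0.50943543  0.03303059  1.70302199  0.00444786  1.40423132 -2.07155663] 0.049743199679854425 [ 0.10499696  0.76550035 -0.55726234]
```

View pics/f.png

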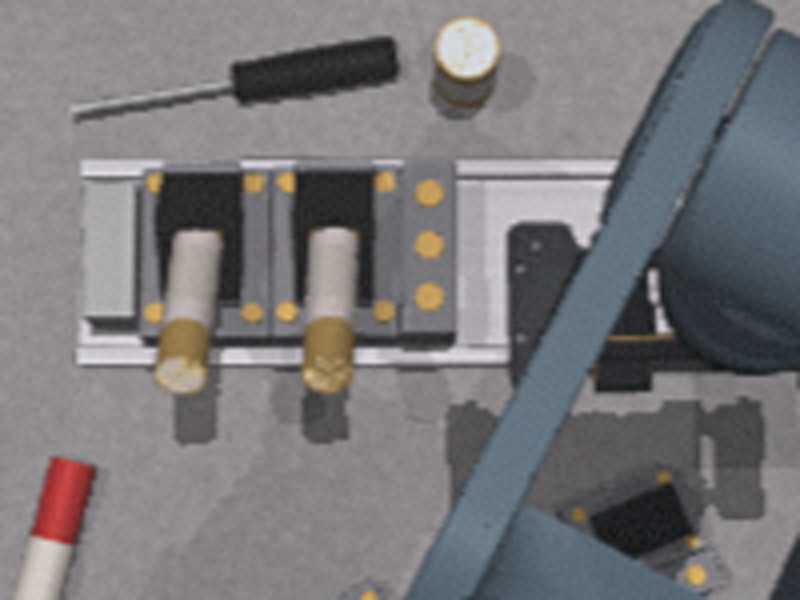

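View pics/f_side.png

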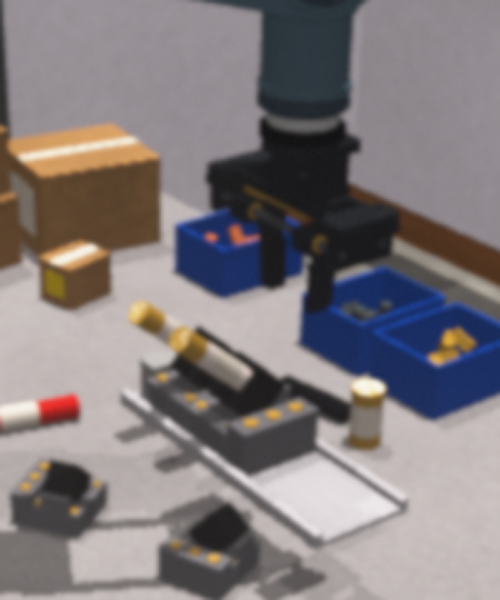

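View pics/f_w.png

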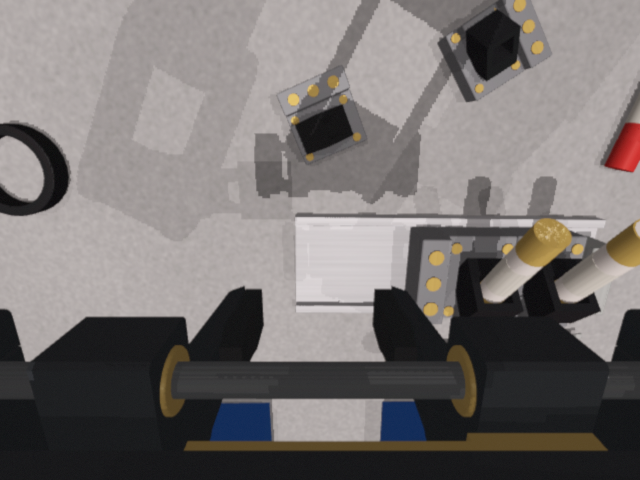

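```bash
python3 - <<'E'
from h import *
from scipy.optimize import least_squares
np.set_printoptions(precision=4,suppress=True)
p=camera("top");w=cloud(p)
x,y,z=w[...,0],w[...,1],w[...,2]
m=(z>.118)&(z<.18)&(x>.46)&(x<.62)&(y>.015)&(y<.06);q=w[m]
a=np.array([-.7071,.0156,.7071]);a/=np.linalg.norm(a)
def f(t):
    c=np.array([t[0],t[1],.1106]);v=q-c;s=v@a
    r=np.linalg.norm(v-np.outer(s,a),axis=1)-.0135
    side=np.abs(r);cap=np.abs(s-.070)
    return np.minimum(side,np.where(r<.001,cap,side))
s=least_squares(f,[.548,.036],loss='soft_l1',f_scale=.001);print(s.x,np.median(f(s.x)))
n=np.array([.7071,0,.7071])
v=q-np.array([s.x[0],s.x[1],.1106]);ss=v@a;print("s range",np.percentile(ss,[1,50,90,99,100]))
for r in pinpoint("fuse_center",p)[:4]+pinpoint("base_mouth",p)[:3]: print(r)
E
```

```text
[0.5492 0.0357] 0.0013009006452107189
s range [-0.0005  0.048   0.0671  0.0692  0.0704]
{'uv': [230.0, 302.1], 'conf': 0.84}
{'uv': [299.5, 234.1], 'conf': 0.83}
{'uv': [302.0, 223.3], 'conf': 0.87}
{'uv': [378.3, 289.5], 'conf': 0.68}
{'uv': [308.2, 321.3], 'conf': 0.59}
```

>>> servo_tool:
  gripper: [5,5,5,5,5,5,5,5]
  translation:
    - [0.6,3.6,0]
    - [1.2,7.2,0]
    - [1.8,10.8,0]
    - [2.4,14.4,0]
    - [3,18,0]
    - [3,18,-3]
    - [3,18,-6]
    - [3,18,-6]
  turn: [-0.013,-0.013,-0.013,-0.013,-0.013,-0.013,-0.013,-0.013]

```text
time_s: 8.3
position: [0.5285, 0.0372, 0.2056]
eef_rot: [-0.003, 0.01, 1.0, 0.002]
contact_force: [-1.2, -0.2, -0.9]
grip_width: 0.05
```

```bash
python3 - <<'E'
from h import *
s=state();r=Rot(s["eef_rot"]).as_matrix();print(s["position"],np.degrees(np.arctan2(r[1,1],r[0,1])))
p=camera("wrist");save(p,"g_w")
E
```

```text
[0.52845071 0.03719072 0.20561123] 88.87142300721199
```

View pics/g_w.png

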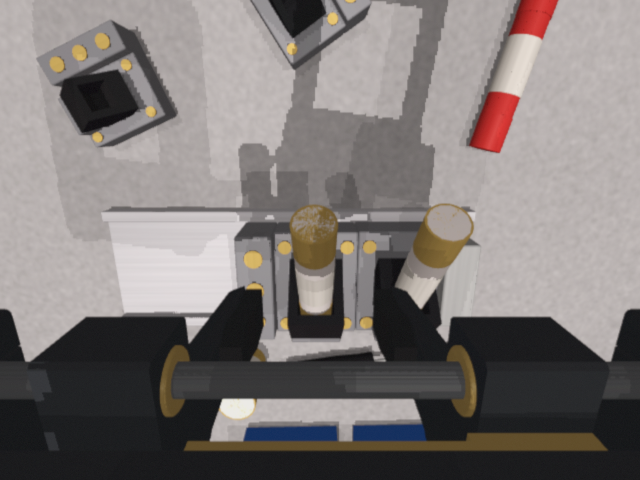

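>>> servo_tool:
  gripper: [5,5,5,5,5]
  translation:
    - [0.3,-0.1,-2.5]
    - [0.3,-0.1,-5]
    - [0.3,-0.1,-7]
    - [0.3,-0.1,-8]
    - [0.3,-0.1,-8]
  turn: [0,0,0,0,0]

```text
time_s: 8.77
position: [0.532, 0.035, 0.1276]
eef_rot: [-0.003, 0.011, 1.0, 0.002]
contact_force: [-0.3, -0.4, -0.1]
grip_width: 0.0505
```

```bash
python3 - <<'E'
from h import *
print(state()["position"])
p=camera("wrist");save(p,"h_w")
p=camera("side");save(p,"h_s",(270,160,400,290),5)
E
```

```text
[0.53204973 0.03504324 0.12755152]
```

View pics/h_w.png

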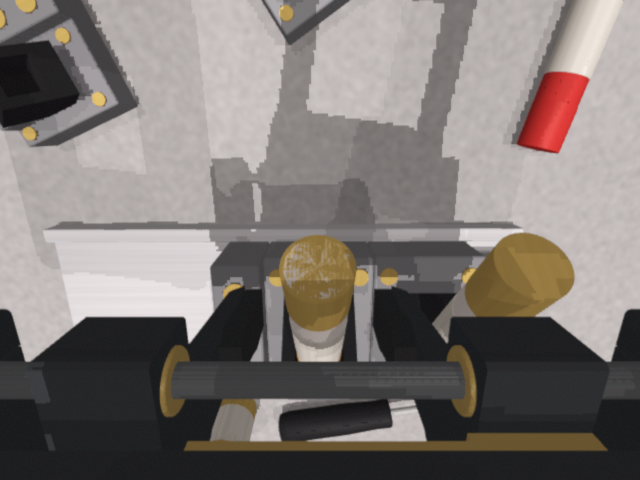

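View pics/h_s.png

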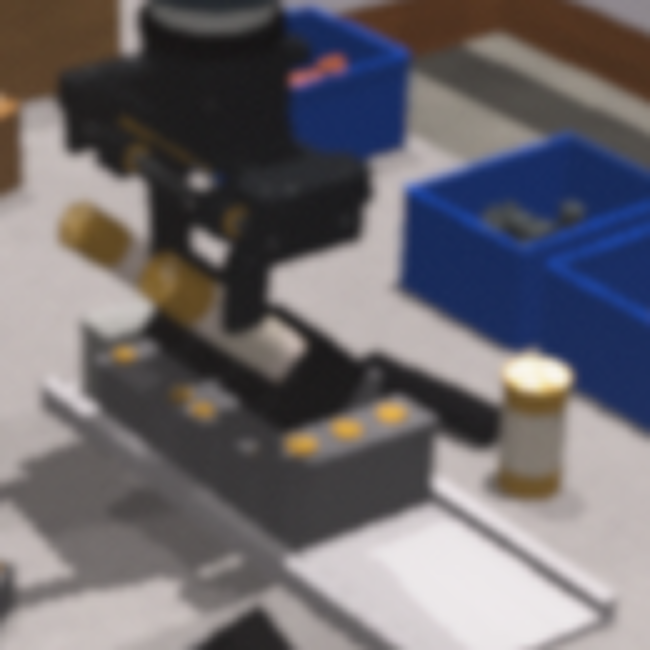

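>>> servo_tool:
  gripper: [5,5,5,3.6,3.2,3.0,2.9,2.8]
  translation:
    - [0,0.1,-0.6]
    - [0,0.1,-1.1]
    - [0,0.1,-1.1]
    - [0,0.1,-1.1]
    - [0,0.1,-1.1]
    - [0,0.1,-1.1]
    - [0,0.1,-1.1]
    - [0,0.1,-1.1]
  turn: [0,0,0,0,0,0,0,0]
  grip_force: 4

```text
time_s: 9.53
position: [0.5338, 0.0359, 0.1191]
eef_rot: [-0.001, 0.011, 1.0, 0.002]
contact_force: [-0.3, -0.4, -0.0]
grip_width: 0.0281
```

>>> servo_tool:
  gripper: [2.7,2.6,2.4,2.4]
  translation:
    - [0,0,0]
    - [0,0,0]
    - [0,0,0]
    - [0,0,0]
  turn: [0,0,0,0]
  grip_force: 4

```text
time_s: 9.87
position: [0.5338, 0.0359, 0.1191]
eef_rot: [-0.001, 0.011, 1.0, 0.002]
contact_force: [0.1, -0.1, -0.4]
grip_width: 0.027
```

```bash
python3 - <<'E'
from h import *
s=state();print(s["position"],s["contact_force"],s["moment"],s["grip_width"])
p=camera("wrist");save(p,"i_w")
E
```

```text
[0.53379937 0.03589647 0.11909909] [ 0.11466313 -0.09118576 -0.39490741] [-0.05040597  0.0398217  -0.04096666] 0.026976389044408744
```

View pics/i_w.png

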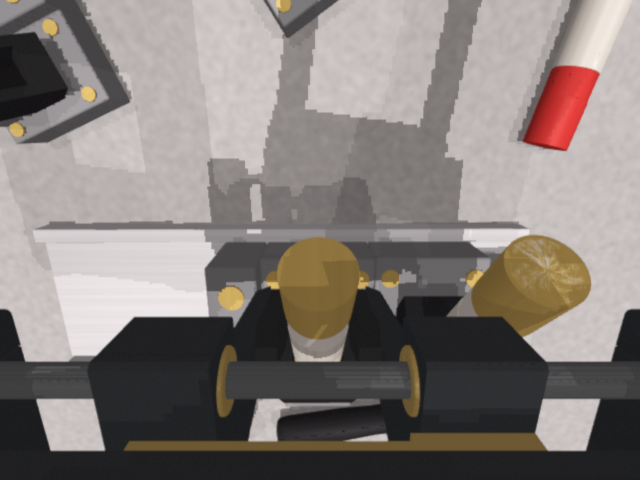

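>>> servo_tool:
  gripper: [3.4,3.4,3.4,3.4,3.0,2.6,2.4,2.4]
  translation:
    - [0,0,0]
    - [0,0,0]
    - [-0.4,0,-0.2]
    - [-0.4,0,-0.2]
    - [-0.4,0,-0.2]
    - [-0.4,0,-0.2]
    - [-0.4,0,-0.2]
    - [-0.4,0,-0.2]
  turn: [0,0,0,0,0,0,0,0]
  grip_force: 4

```text
time_s: 10.58
position: [0.5297, 0.0359, 0.1171]
eef_rot: [-0.001, 0.011, 1.0, 0.002]
contact_force: [-1.0, 0.2, 0.5]
grip_width: 0.0268
```

>>> servo_tool:
  gripper: [2.2,2.2,2.2]
  translation:
    - [0,0,0]
    - [0,0,0]
    - [0,0,0]
  turn: [0,0,0]
  grip_force: 30

```text
time_s: 10.83
position: [0.5297, 0.0359, 0.1171]
eef_rot: [-0.001, 0.011, 1.0, 0.002]
contact_force: [-1.3, -0.8, -0.1]
grip_width: 0.0262
```

>>> servo_tool:
  gripper: [2.2,2.2,2.2,2.2]
  translation:
    - [-0.4,0,0.4]
    - [-0.9,0,0.9]
    - [-1.4,0,1.4]
    - [-1.9,0,1.9]
  turn: [0,0,0,0]

```text
time_s: 11.17
position: [0.5099, 0.036, 0.1365]
eef_rot: [-0.001, 0.011, 1.0, 0.002]
contact_force: [-0.5, 0.0, -1.6]
grip_width: 0.0263
```

>>> servo_tool:
  gripper: [2.2,2.2,2.2,2.2,2.2,2.2]
  translation:
    - [-0.6,0,0.6]
    - [-1.2,0,1.2]
    - [-1.9,0,1.9]
    - [-2.6,0,2.6]
    - [-3.2,0,3.2]
    - [-3.2,0,3.2]
  turn: [0,0,0,0,0,0]

```text
time_s: 11.67
position: [0.4776, 0.036, 0.1701]
eef_rot: [-0.0, 0.011, 1.0, 0.001]
contact_force: [0.5, -0.6, -1.4]
grip_width: 0.0261
```

```bash
python3 - <<'E'
from h import *
s=state();print(s["position"],s["contact_force"],s["moment"],s["grip_width"])
p=camera("wrist");save(p,"j_w")
p=camera("side");save(p,"j_s",(250,140,400,290),4)
E
```

```text
[0.47757511 0.03599383 0.17009455] [ 0.53407958 -0.63383374 -1.44938846] [0.00795539 0.04375729 0.01945654] 0.026099493795644208
```

View pics/j_w.png

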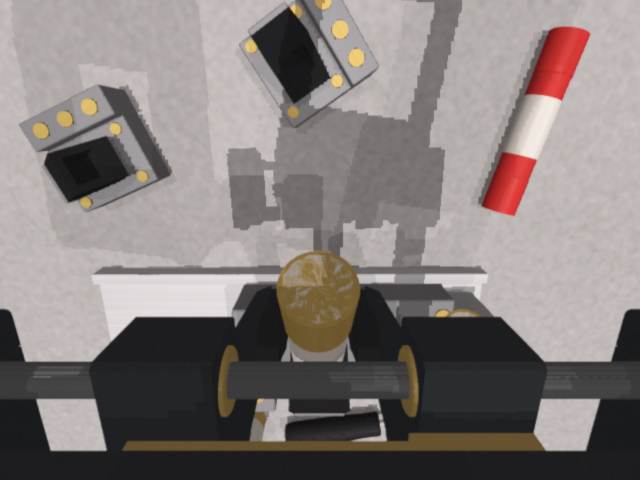

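View pics/j_s.png

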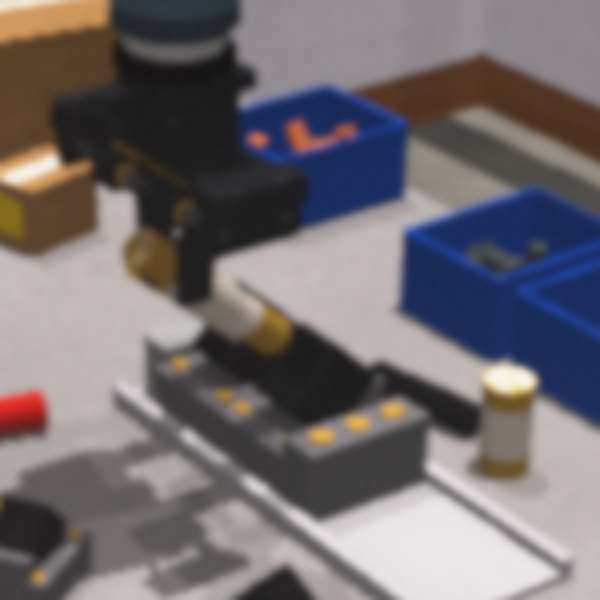

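>>> servo_tool:
  gripper: [2.2,2.2,2.2,2.2,2.2,2.2,2.2,2.2]
  translation:
    - [-1,0,1.5]
    - [-2,0,4]
    - [-3,-1,7]
    - [-3,-4,8]
    - [-3,-8,8]
    - [-3,-12,8]
    - [-3,-16,8]
    - [-3,-20,8]
  turn: [0,0,0,0,0,0,0,0]
  grip_force: 40

```text
time_s: 12.43
position: [0.4479, -0.1659, 0.249]
eef_rot: [-0.0, 0.01, 1.0, 0.001]
contact_force: [0.5, -0.1, -1.5]
grip_width: 0.0256
```

>>> servo_tool:
  gripper: [2.2,2.2,2.2,2.2,2.2,2.2,2.2,2.2]
  translation:
    - [0,-3,0]
    - [0,-7,0]
    - [0,-10,0]
    - [0,-13,0]
    - [0,-13.5,0]
    - [0,-13.5,0]
    - [0,-13.5,-3]
    - [0,-13.5,-5]
  turn: [0,0,0,0,0,0,0,0]

```text
time_s: 13.1
position: [0.4481, -0.2999, 0.198]
eef_rot: [0.0, 0.01, 1.0, 0.001]
contact_force: [0.1, 0.7, -3.1]
grip_width: 0.0261
```

```bash
python3 gap.py k_t; python3 - <<'E'
from h import *
s=state();print(s["position"],s["contact_force"],s["moment"],s["grip_width"],s["joint_positions"])
p=camera("side");save(p,"k_s",(250,100,450,300),3)
w=cloud(p)
t=s["position"]
q=w.reshape(-1,3);q=q[np.all(np.abs(q-t-[0,0,0])<[.14,.03,.12],axis=1)]
print(len(q),q.min(0),q.max(0))
E
```

```text
[-0.0323 -0.0322] [0.1498 0.1498] gaps [(np.float64(0.10842373281962267), np.float64(0.13786319099322042))]
fuse y 379 0.11257419822902813 [-0.0188  0.1217] 0.4935695440031959
[ 0.44604884 -0.29764003  0.193247  ] [-2.40757089  1.85298432 -4.73156848] [0.05926338 0.11416451 0.012681  ] 0.02600786367970775 [-8.11229378e-01  1.46938012e-01  1.74205848e+00  2.31864177e-03
  1.26254347e+00 -2.36232627e+00]
1259 [ 0.40969517 -0.3276344   0.13421086] [ 0.53080597 -0.26778493  0.31324284]
```

View pics/k_s.png

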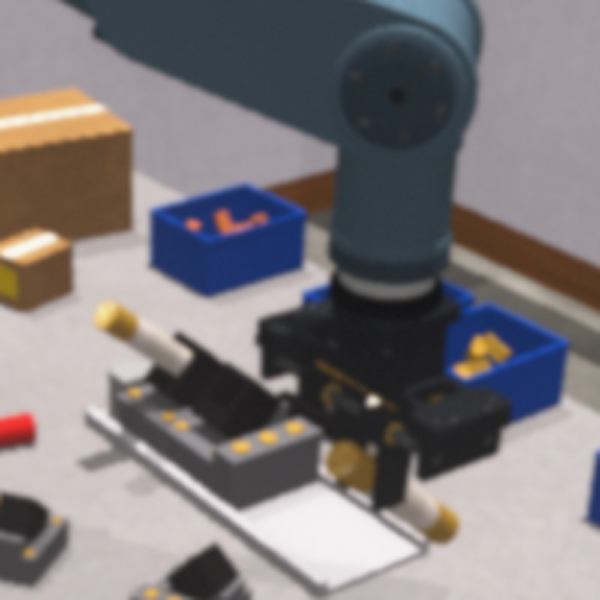

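View pics/k_t.png

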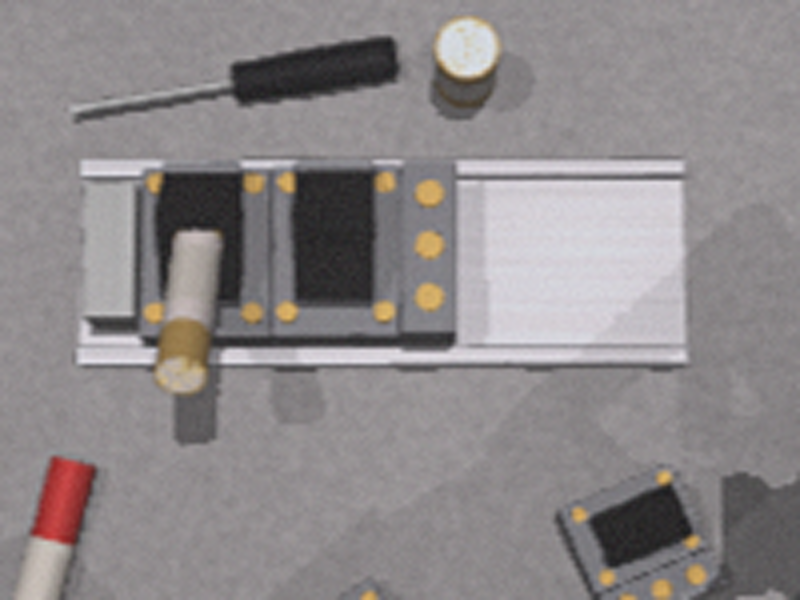

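>>> servo_tool:
  gripper: [2.2,2.2,2.2,2.2,2.2,2.2]
  translation:
    - [0,0,-3]
    - [0,0,-6]
    - [0,0,-9]
    - [0,0,-11]
    - [0,0,-12]
    - [0,0,-12]
  turn: [0,0,0,0,0,0]
  grip_force: 20

```text
time_s: 13.7
position: [0.4456, -0.296, 0.0737]
eef_rot: [-0.004, 0.01, 1.0, 0.006]
contact_force: [0.3, 0.3, -1.4]
grip_width: 0.0262
```

>>> servo_tool:
  gripper: [2.2,2.2,2.2,2.2,2.2,2.2]
  translation:
    - [0,0,-0.8]
    - [-0.6,0,-1.4]
    - [-1.2,0,-2]
    - [-1.8,0,-2.6]
    - [-2.2,0,-3.3]
    - [-2.2,0,-3.3]
  turn: [0,0,0,0,0,0]

```text
time_s: 14.2
position: [0.422, -0.2955, 0.0396]
eef_rot: [-0.005, 0.01, 1.0, 0.006]
contact_force: [-2.3, -0.2, 1.3]
grip_width: 0.0265
```

```bash
cat > look.py <<'E'
from h import *
import sys
np.set_printoptions(precision=4,suppress=True)
s=state();print(s["position"],s["contact_force"],s["moment"],s["grip_width"])
p=camera("side");t=s["position"]
c=proj(p,t)[0].astype(int);x0=max(0,c[0]-80);y0=max(0,c[1]-90)
save(p,sys.argv[1],(x0,y0,x0+160,y0+140),4)
E
python3 look.py l_s
```

```text
[ 0.422  -0.2955  0.0396] [-2.2694 -0.2366  1.2639] [-0.016   0.0773 -0.0353] 0.02649289359402208
```

View pics/l_s.png

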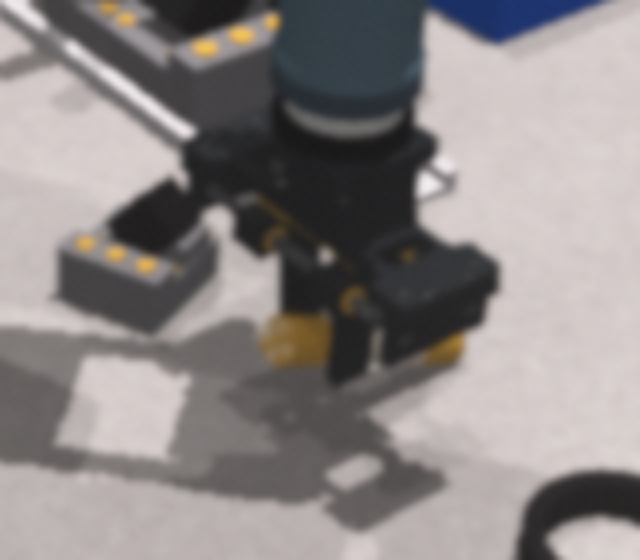

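>>> servo_tool:
  gripper: [2.2,2.2,2.2,2.2,2.2,2.2,2.2]
  translation:
    - [-0.4,0,-0.7]
    - [-0.8,0,-1.4]
    - [-1.1,0,-2.1]
    - [-1.3,0,-2.8]
    - [-1.4,0,-3.2]
    - [-1.5,0,-3.6]
    - [-1.5,0,-3.6]
  turn: [0,0,0,0,0,0,0]

```text
time_s: 14.83
position: [0.4069, -0.2952, 0.0031]
eef_rot: [-0.005, 0.01, 1.0, 0.007]
contact_force: [-0.7, -0.1, 0.8]
grip_width: 0.0264
```

```bash
python3 look.py m_s
```

```text
[ 0.4069 -0.2952  0.0031] [-0.7337 -0.1291  0.8378] [-0.0094 -0.0508  0.0075] 0.026401890283375865
```

View pics/m_s.png

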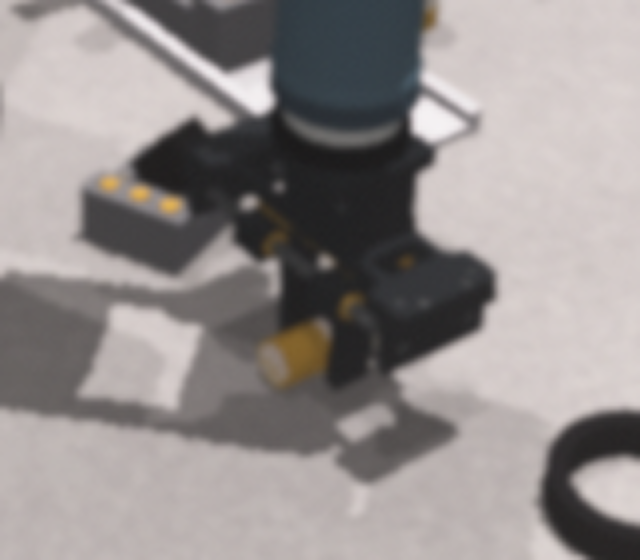

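>>> servo_tool:
  gripper: [2.0,2.0,2.0,2.0,2.0,2.0,2.0,2.0]
  translation:
    - [0,0,-0.1]
    - [0,0,-0.1]
    - [0,0,0.5]
    - [0,0,2]
    - [0,0,4]
    - [0,0,7]
    - [0,0,10]
    - [0,0,13]
  turn: [0,0,0,0,0,0,0,0]
  grip_force: 60

```text
time_s: 15.55
position: [0.4068, -0.2949, 0.1351]
eef_rot: [-0.005, 0.01, 1.0, 0.007]
contact_force: [-0.2, -0.7, -1.6]
grip_width: 0.0261
```

>>> servo_tool:
  gripper: [2.0,2.0,2.0,2.0,2.0,2.0,2.0,2.0]
  translation:
    - [0,0,3]
    - [0,0,6]
    - [0,0,9]
    - [0,0,11]
    - [0,0,12]
    - [0,0,12]
    - [0,0,12]
    - [0,0,12]
  turn: [0,0,0,0,0,0,0,0]

```text
time_s: 16.22
position: [0.4061, -0.294, 0.2532]
eef_rot: [-0.006, 0.01, 1.0, 0.008]
contact_force: [0.0, 0.2, -1.6]
grip_width: 0.0256
```

```bash
python3 look.py n_s; python3 - <<'E'
from h import *
np.set_printoptions(precision=4,suppress=True)
t=state()["position"]
for n in("side","top","wrist"):
    p=camera(n);w=cloud(p)
    for r in silhouettes("fuse_center",p)[:4]:
        q=w[r["mask"]];q=q[np.isfinite(q[:,0])]
        print(n,r["conf"],np.round(r["uv"]),r["mask"].sum(),np.median(q,0))
        k=q[np.all(np.abs(q-t)<[.15,.025,.05],axis=1)]
        if len(k)>40:
            print("   near",len(k),k.min(0),k.max(0))
            for a in np.arange(t[0]-.06,t[0]+.12,.02):
                b=k[(k[:,0]>a)&(k[:,0]<a+.02)]
                if len(b)>6: print("    x",round(a+.01,3),len(b),"zmax/mid",np.percentile(b[:,2],[5,50,95]),np.median(b[:,1]))
    if n=="wrist": save(p,"n_w")
E
```

```text
[ 0.4061 -0.294   0.2532] [ 0.0094  0.2484 -1.6142] [0.0258 0.0567 0.0492] 0.02563912830208537
side 0.77 [352. 237.] 314 [ 0.3828 -0.3018  0.2719]
   near 309 [ 0.3677 -0.3096  0.2516] [ 0.5102 -0.2779  0.2856]
    x 0.376 173 zmax/mid [0.2616 0.2734 0.2837] -0.29754766846978475
    x 0.396 70 zmax/mid [0.2638 0.2786 0.283 ] -0.3012487225047409
    x 0.436 16 zmax/mid [0.2584 0.2628 0.2687] -0.3055793699946953
    x 0.456 15 zmax/mid [0.2576 0.26   0.2635] -0.3065687214202575
    x 0.476 12 zmax/mid [0.2557 0.2589 0.2604] -0.3062331931305037
    x 0.496 20 zmax/mid [0.2545 0.2586 0.2618] -0.3073597976737464
side 0.72 [238. 246.] 538 [0.396  0.2059 0.0205]
top 0.84 [230. 305.] 712 [0.3985 0.209  0.0254]
wrist 0.89 [318. 312.] 11074 [ 0.3964 -0.2946  0.279 ]
   near 10928 [ 0.3707 -0.3093  0.256 ] [ 0.4712 -0.2801  0.2852]
    x 0.376 3807 zmax/mid [0.2626 0.2799 0.2838] -0.29406351714027146
    x 0.396 3005 zmax/mid [0.2747 0.2808 0.283 ] -0.29436995942975563
    x 0.416 1664 zmax/mid [0.2719 0.2791 0.2813] -0.2948372892095878
    x 0.436 965 zmax/mid [0.2732 0.2784 0.2799] -0.2955148128552551
    x 0.456 1469 zmax/mid [0.2698 0.2766 0.2789] -0.29568217415744985
    x 0.476 18 zmax/mid [0.2647 0.2667 0.2693] -0.30793499946652847
```

View pics/n_s.png

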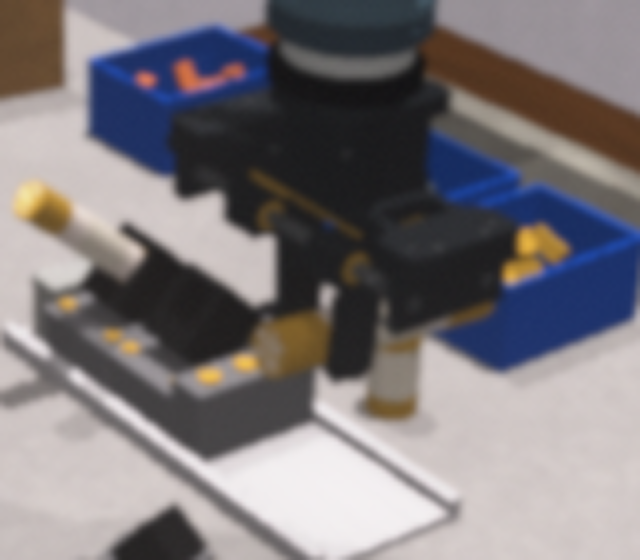

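View pics/n_w.png

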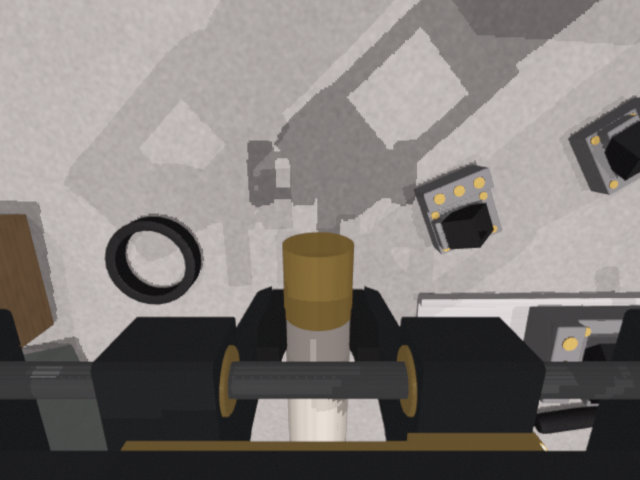

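```bash
cat > tilt.py <<'E'
from h import *
from scipy.optimize import least_squares
np.set_printoptions(precision=4,suppress=True)
s=state();t=s["position"];print(t,s["grip_width"],s["time_s"])
for n in("wrist","side"):
    p=camera(n);w=cloud(p)
    for r in silhouettes("fuse_center",p)[:4]:
        mk=cv2.erode(r["mask"].astype(np.uint8),np.ones((3,3)))>0
        q=w[mk];q=q[np.isfinite(q[:,0])];k=q[np.all(np.abs(q-t)<[.15,.03,.05],axis=1)]
        if len(k)<60: continue
        k=k[k[:,0]>t[0]-.03]
        def f(v):
            a=np.array([1,v[2],v[3]]);a/=np.linalg.norm(a);d=k-[t[0],v[0],v[1]];d-=np.outer(d@a,a);return np.linalg.norm(d,axis=1)-.0135
        o=least_squares(f,[t[1],t[2]+.014,0,0],loss='soft_l1',f_scale=.001)
        print(n,len(k),k[:,0].min(),k[:,0].max(),"axis dz",o.x[1]-t[2],"pitch deg",np.degrees(np.arctan(o.x[3])),"yaw",np.degrees(np.arctan(o.x[2])),"res",np.median(np.abs(o.fun)))
E
python3 tilt.py
```

```text
[ 0.4067 -0.2947  0.2545] 0.025423383647928663 16.5667
wrist 8163 0.3766641863780401 0.46509814219793216 axis dz 0.01417201782474431 pitch deg -3.805627477459109 yaw -1.262555482032705 res 0.00031213721457821336
```

>>> servo_tool:
  gripper: [2.0,2.0,2.0,2.0,2.0,2.0,2.0,2.0]
  translation:
    - [0,0,0]
    - [0,0,0]
    - [0,0,0]
    - [0,0,0]
    - [0,0,0]
    - [0,0,0]
    - [0,0,0]
    - [0,0,0]
  turn: [0,0,0,0,0,0,0,0]

```text
time_s: 17.43
position: [0.4068, -0.2949, 0.255]
eef_rot: [-0.005, 0.01, 1.0, 0.007]
contact_force: [0.3, 0.4, -1.1]
grip_width: 0.0259
```

```bash
python3 tilt.py
```

```text
[ 0.4068 -0.2949  0.255 ] 0.025936659249383456 17.4333
wrist 8292 0.37681372967636617 0.46713921693698357 axis dz 0.014191469864246964 pitch deg -3.7814562766560664 yaw -1.2362421177332026 res 0.00030999472140029287
side 133 0.3770697642209863 0.507314457107801 axis dz 0.015474248370093535 pitch deg -2.5552051683665034 yaw -1.4330659496656362 res 0.0009358756432203009
```

>>> servo_tool:
  gripper: [2.0,2.0,2.0,2.0,2.0,2.0,2.0,2.0]
  translation:
    - [0,0,-4]
    - [0,0,-8]
    - [0,0,-12]
    - [0,0,-16]
    - [0,0,-19]
    - [0,0,-22]
    - [0,0,-24]
    - [0,0,-24.5]
  turn: [0,0,0,0,0,0,0,0]

```text
time_s: 18.3
position: [0.4049, -0.2928, 0.0065]
eef_rot: [-0.008, 0.01, 1.0, 0.01]
contact_force: [-1.0, 0.7, -1.3]
grip_width: 0.0254
```

>>> servo_tool:
  gripper: [2.0,2.0,2.0,2.0,2.0]
  translation:
    - [0,0,0]
    - [0,0,-0.2]
    - [0,0,-0.4]
    - [0,0,-0.6]
    - [0,0,-0.6]
  turn: [0,0,0,0,0]
  grip_force: 5

```text
time_s: 18.72
position: [0.4056, -0.2935, 0.0014]
eef_rot: [-0.007, 0.01, 1.0, 0.009]
contact_force: [0.6, -0.4, -0.7]
grip_width: 0.0269
```

```bash
python3 tilt.py
```

```text
[ 0.4056 -0.2935  0.0014] 0.02687980760570894 18.7167
wrist 8453 0.37555944268909874 0.4618975733313079 axis dz 0.014063056736430367 pitch deg -1.106959921214598 yaw -1.2274636151400533 res 0.0003122730876689347
side 73 0.3755948996479052 0.3999410434683968 axis dz 0.015877560924286768 pitch deg 1.2916307109897032 yaw 0.6185207081989481 res 0.001190457713575491
```

Level to about 1° now. I grip firmly and lift.

>>> servo_tool:
  gripper: [2.0,2.0,2.0,2.0,2.0,2.0,2.0,2.0]
  translation:
    - [0,0,0]
    - [0,0,0]
    - [0,0,0]
    - [0,0,1]
    - [0,0,3]
    - [0,0,6]
    - [0,0,9]
    - [0,0,12]
  turn: [0,0,0,0,0,0,0,0]
  grip_force: 60

```text
time_s: 19.58
position: [0.4048, -0.2927, 0.1226]
eef_rot: [-0.007, 0.01, 1.0, 0.009]
contact_force: [-0.2, -0.0, -1.7]
grip_width: 0.0256
```

>>> servo_tool:
  gripper: [2.0,2.0,2.0,2.0,2.0,2.0,2.0,2.0]
  translation:
    - [0,0,3]
    - [0,0,6]
    - [0,0,9]
    - [0,0,12]
    - [0,0,14]
    - [0,0,15]
    - [0,0,15]
    - [0,0,15]
  turn: [0,0,0,0,0,0,0,0]

```text
time_s: 20.25
position: [0.4046, -0.2923, 0.2722]
eef_rot: [-0.008, 0.01, 1.0, 0.01]
contact_force: [-0.0, 0.5, -3.2]
grip_width: 0.0256
```

>>> servo_tool:
  gripper: [2.0,2.0,2.0,2.0,2.0,2.0,2.0,2.0]
  translation:
    - [0,0,0]
    - [0,0,0]
    - [0,0,0]
    - [0,0,0]
    - [0,0,0]
    - [0,0,0]
    - [0,0,0]
    - [0,0,0]
  turn: [0,0,0,0,0,0,0,0]

```text
time_s: 20.92
position: [0.4046, -0.2924, 0.2721]
eef_rot: [-0.008, 0.01, 1.0, 0.01]
contact_force: [0.1, 0.8, -0.3]
grip_width: 0.0257
```

```bash
python3 tilt.py; python3 gap.py o_t;python3 look.py o_s; python3 - <<'E'
from h import *
p=camera("top");save(p,"o_full");print(abs(state()["dq"]).max())
E
```

```text
[ 0.4046 -0.2924  0.2721] 0.025705093807009013 20.9167
wrist 8258 0.37456117390403565 0.46077695082201275 axis dz 0.014094652092883575 pitch deg -2.0332547806182215 yaw -1.1577274989321455 res 0.000309847178305578
side 84 0.3746848048172255 0.4032041033014308 axis dz 0.015583909569674537 pitch deg -0.7699086238561532 yaw -1.9209542601911966 res 0.000886905386729542
[-0.0323 -0.0322] [0.1497 0.1497] gaps [(np.float64(0.10839778816243925), np.float64(0.1382225486402538))]
fuse y 383 0.1126248387527039 [-0.0214  0.1231] 0.49361408547302404
[ 0.4046 -0.2924  0.2722] [ 0.6137  0.1178 -2.2174] [ 0.0482  0.0994 -0.0223] 0.025608968177089998
0.0012892133902200282
```

View pics/o_s.png

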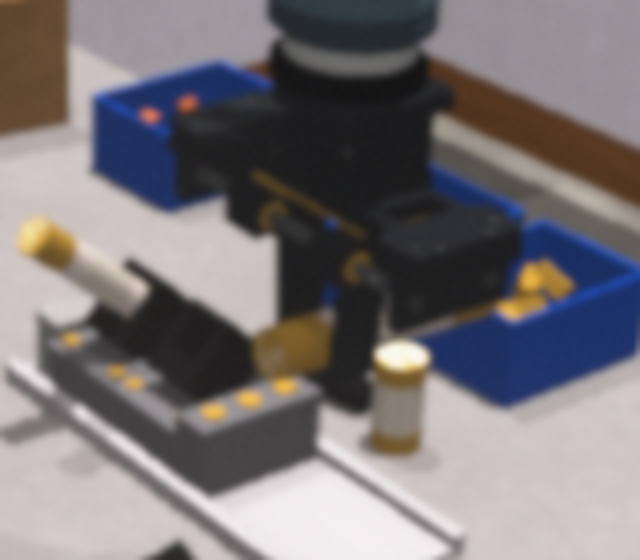

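View pics/o_full.png

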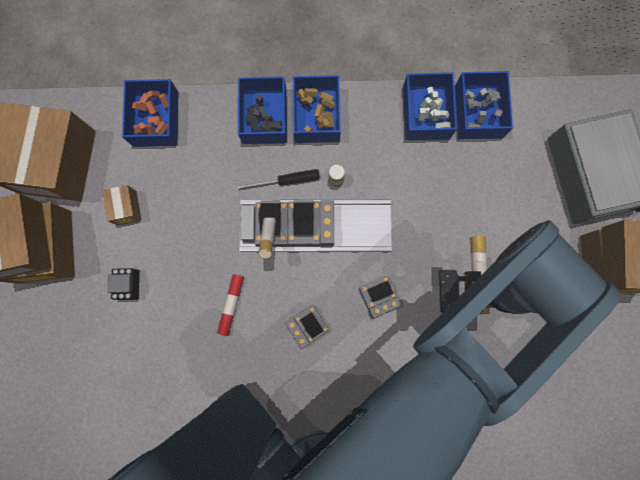

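The fuse is within about 2° of level and about 0.286 m up. The base is flush and the other things are where they were.

```bash
python3 -c "
from workcell import *
print(job_done())"
```

```text
the job is handed in; nothing more can be done
None
```

The job is done and handed in at about 21 s, with the fuse still held up in the gripper.

- **Base:** I pushed the loose base along the rail until it stopped against its neighbour, when the force rose from about 6 N to 20 N. The two fuses were then 76 mm apart, as they should be when flush. The base's edge had not moved when I checked after the draw and again at the end.
- **Fuse:** I gripped it lightly first, so as not to drag the base, then drew it out along its 45° axis. The arm can only turn about the vertical, so I levelled the fuse by pressing its lower end on free bench and letting it swing in the grip. The first lift left it 3.8° off level, so I pressed it down again without letting go.
- **Final hold:** The fuse is gripped at 60 N about 28 cm above the bench.
- **Bystanders:** In the last top view, the neighbour's fuse and the other things in view are where they started. The arm and gripper's body touched none of them.

**Disagreement:** The two cameras differ slightly on the last tilt: 2.0° by the wrist camera and 0.8° by the side camera, which had few points to go on. The fuse is gripped about 27 mm from its middle, but the previous lift, with the same grip, showed no creep over about 0.9 s.

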